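Put the scoop away under the caddy's sliding cover

TASK

Put the aluminium scoop away in the grey caddy: press the orange-ribbed thumb pad so that the white cover's other end lifts over the orange bumps, slide the cover fully back, towards its thumb-pad end, up to its stop and let it settle flat, keeping it in its guides. Then lay the scoop, open side up, flat on the floor of the open bin, setting it down rather than dropping it. Leave the jar, peg tray and mug where they are.

Things in the scene. Friction and masses are not known exactly. Their poses are not given: they have to be found in the camera images.
- caddy: Grey plastic caddy fixed to the shelf, 132 (x) x 330 (y, -160 to +170) x 100 mm high; origin on its underside, z up. +y half: solid deck, top at 70 mm. -y half: open bin. The cover slides along y on runners at 70 mm (deck edges; beside the bin, ledges 12 mm wide) between guide walls 6 mm thick, 120 mm apart inside, rising to 100 mm. End walls: inner faces at y = -154, +164 mm.
- bump (a point): Midway between the two orange bumps, at (0, -133, 70) mm in the caddy's frame, axes as the caddy's. On the ledge at either side (x = -54 and +54 mm) stands a bump 9 mm high, 6 mm long (y), with upright faces; it stops the cover's end feet until they are lifted over it.
- bin_floor (a point): Centre of the bin's floor, 30 mm above the caddy's underside, at (0, -79, 30) mm in the caddy's frame, axes as the caddy's. The bin is 96 mm wide (x) between the ledges and 154 mm long (y = -154 to 0 mm).
- cover: White domed cover (33 mm high, y = -74 to 22 mm), loose in the guides, 116 (x) x 160 (y) mm, 0.2 to 0.35 kg. Origin at sole level of its feet, under its middle; axes as the caddy's. In the caddy's frame its origin is at y = -70 mm shut, +74 mm fully open, where black stops 8 mm high on the runners meet the middle feet. Its four feet are 15 mm high: end feet at y = -80 to -72 mm, middle feet at y = 18 to 26 mm.
- cover_nose (a point): Middle of the cover's front end at sole level, between the end feet, at y = -76 mm in the cover's frame; axes as the cover's. The cover rocks on its middle feet: each 1 mm that the thumb pad's centre goes down lifts this end about 3 mm; the pad can go down about 8 mm before the tail touches the deck. 4 to 7 N on the pad tips it; let go, it drops level.
- thumb_pad (a point): Centre of the flat thumb pad on top of the cover's tail, at y = 52.5 mm, 19 mm above the soles in the cover's frame; axes as the cover's. The pad, with low orange ribs for looks, is 92 (x) x 53 (y) mm; an orange push wall 5 mm thick, rising 14 mm above the pad, closes its +y end, inner face 22.5 mm from this point.
- scoop_grip (a point): Middle of the handle of the aluminium scoop (115 mm long, 52 wide, 32 high, 0.07 to 0.13 kg, lying on its flat bottom, open side up). The handle is a level bar 14 mm wide, 12 mm high, 55 mm long, its middle 24 mm above the scoop's bottom; x runs from handle to bowl, z up. The bowl's back plate stands 30 mm ahead of this point.
- scoop_center (a point): Middle of the scoop's length and height: 32 mm ahead (+x) of the handle point and 16 mm above the scoop's bottom; axes as the handle point's.
- scoop: The same scoop's bottom: 32 mm ahead of the handle point, at the underside; axes the same.
- jar: Closed glass jar with steel twist cap, 76 mm across, 130 mm high, loose; origin under its centre. Stands at the place that the scoop does not have, left or right in front of the caddy. To be left alone.
- peg_tray: Wooden tray of clothes pegs, 100 x 170 x 40 mm, loose; origin under its centre. Beside the caddy. To be left alone.
- mug: Blue mug, 80 mm across, 90 mm high, loose; origin under its centre. Beside the caddy. To be left alone.

How it is judged:
On the way:
1. the cover has passed the bumps and stands fully open (y of cover in the frame of caddy above 0.062 m), for 0.1 s.
At the end, for the whole second after the job is handed in: The cover stands within 12 mm of fully open, level (3 degrees) on its runners; the scoop lies flat (within 8 degrees), open side up, on the bin's floor, at rest (y of cover in the frame of caddy above 0.062 m and z of cover in the frame of caddy between 0.067 and 0.073 m and angle between cover's own z axis and vertical below 0.05 rad and x of scoop_center in the frame of caddy between -0.04 and 0.04 m and y of scoop_center in the frame of caddy between -0.125 and -0.03 m and z of scoop_center in the frame of caddy below 0.052 m and angle between scoop's own z axis and vertical below 0.15 rad and linear speed of each of scoop, cover below 0.02 m/s); the robot touches nothing.
It fails at once if the cover is taken out of its guides (raised more than 40 mm) (z of cover in the frame of caddy above 0.11 m).
It fails at once if the scoop is dropped or thrown (faster than 0.7 m/s when not held) (linear speed of scoop above 0.7 m/s and contact force between the fingers and scoop below 0.05 N).
It fails at once if the jar is moved more than 20 mm (distance of jar from where it was at the start of the episode above 0.02 m).
It fails at once if the peg tray is moved more than 20 mm (distance of peg_tray from where it was at the start of the episode above 0.02 m).
It fails at once if the mug is moved more than 20 mm (distance of mug from where it was at the start of the episode above 0.02 m).
It also fails if it takes over 58 s, if anything falls off the work surface, if the arm or the gripper's body presses on something with over 40 N, if the wrist force passes 120 N, or if a joint passes its speed limit or range.

ROBOT

A 6-joint arm with a two-finger parallel gripper is mounted at the origin on the work surface. World frame = base frame: x ahead of the robot, y to its left, z up, the work surface at z = 0. Lengths are in m, angles in rad, forces in N, time in s.
With the tool pointing down it reaches from about 0.275 to 0.875 m from the base axis. Payload 12.5 kg.
Tool frame: the origin (TCP) lies on the centre line of the jaws, within the pads' length; the fingertips stand r.finger_overhang ahead of it and the grasp point (between the pads) lies 3 mm ahead of it (r.finger_overhang is the distance from the TCP to the fingertips, in m); z points along the fingers, y is the line along which they close (so a half turn about z gives the same grasp; the last joint's range is limited). The gripper opens to 85 mm and grips with 20 to 120 N. Pads are 22 mm wide; open, the fingers measure 114 mm over their backs; the gripper's body (76 mm by 85 mm) begins 54 mm behind the grasp point. The pads swing forward as they close: fully open they stand 13 mm farther back than shut.
Start: joints at [-1.237, 0.351, 1.652, -0, 1.139, -0.085], TCP at [0.224, -0.502, 0.253] pointing down, gripper open.
Joint ranges: [-2.75, 2.75], [-0.79, 2.1], [0.01, 2.65], [-1.57, 4.71], [0.07, 3.14], [-2.87, 2.87]. Speed limits (rad/s): [2.22, 2.22, 2.79, 3.14, 3.14, 3.14].

INTERFACE

Orientations are given as a unit quaternion [x, y, z, w].
In Python, from cell import r, optics gives the robot as it stands. The module is installed in compiled form; this text tells all that it offers. Calls block until the motion is done:
- r.move_to(position, orientation): joint-space move of the TCP to a pose.
- r.move_linear(position, rot=None, vel=0.15): straight line of the TCP; rot=None keeps the orientation; vel is the mean speed in m/s.
- r.set_joints(angles): joint-space move.
- r.set_gripper(opening, squeeze=None): opening from 0.0 (shut) to 1.0 (fully open); squeeze is the grip in N (None keeps the last); returns when the fingers have stopped.
- r.sleep(seconds).
- r.inverse_kinematics(position, orientation): joint angles nearest the present ones, or None.
- optics.get_image(name): name is "scene" or "side" or "wrist"; returns a dict with "pixels" (400x640x3 uint8, red, green, blue), "depth" (400x640 float32, m along the optical axis (not along the pixel's ray), 0 where there is no reading), "fx", "fy", "cx", "cy" (pixels), "camera_from_world" (4x4, takes a point from world to camera coordinates); the wrist camera has in their place "mount" (4x4, takes a point from camera to tool coordinates, whose origin is the TCP and whose axes are the flange's). Camera axes: x right, y down, z forward; pixel columns grow to the right and rows downward; lengths in m; the calibration is good to about 2 mm. A picture is of the moment at which its call begins: read the wrist's pose just before it.
A pose or a line that the arm cannot do raises r.PlanningError and nothing moves.
- r.hand_in(): hands the job in; it is judged then, once.
Readings, each from a call of its own:
- r.current_t(): time.
- r.current_q(): joint angles.
- r.current_qvel(): joint speeds.
- r.current_effort(): joint torques, N m.
- r.current_tool_pos(): TCP position.
- r.current_ee_rot(): TCP orientation.
- r.current_contact_force(): force on the tool from outside, world axes, zero at the start.
- r.current_torque(): the same for the moment, N m.
- r.current_opening(): opening from 0.0 (shut) to 1.0 (fully open).
- r.current_finger_force(): force on a finger pad.
Only numpy, scipy, OpenCV 4.12 (cv2) and the standard library are available. Lean on these libraries where they do the work, as an engineer would, in place of code of your own. Each camera call takes 0.05 s, during which the arm holds its last target. There are 200 camera calls.

## Working session

There is one attempt and no reset: what is moved stays moved. The work goes in short steps, each a Python script; the robot and the scene stay as the last script left them, time stands still between calls to the robot, and variables do not carry over. Pictures are saved under pics/ and viewed, at most 10 in all, crops included, and the job is handed in when it is done.

```bash
mkdir -p pics
cat > h.py <<'E'
import numpy as np,cv2
from cell import r,optics
def snap(n):
    T=(r.current_tool_pos(),r.current_ee_rot()) if n=="wrist" else None
    im=optics.get_image(n); im["T"]=T
    return im
def cloud(im):
    d=im["depth"];v,u=np.mgrid[:400,:640]
    P=np.stack([(u-im["cx"])/im["fx"]*d,(v-im["cy"])/im["fy"]*d,d],-1)
    W=np.linalg.inv(im["camera_from_world"])
    return P@W[:3,:3].T+W[:3,3]
E
python3 - <<'E'
from h import *
for n in("scene","side"):
    im=snap(n);cv2.imwrite(f"pics/{n}0.png",im["pixels"][...,::-1]);np.savez(f"{n}0.npz",pix=im["pixels"],P=cloud(im),d=im["depth"])
    print(n,np.linalg.inv(im["camera_from_world"]).round(3).tolist())
print(r.current_t(),r.finger_overhang,r.current_ee_rot(),r.current_tool_pos())
E
```

```text
scene [[-0.829, 0.283, -0.482, 1.173], [0.559, 0.436, -0.705, 0.945], [0.01, -0.854, -0.52, 0.807], [0.0, 0.0, 0.0, 1.0]]
side [[-0.863, -0.281, 0.421, 0.153], [-0.506, 0.451, -0.735, 0.618], [0.017, -0.847, -0.531, 0.535], [0.0, 0.0, 0.0, 1.0]]
0.1 0.022 [ 9.78160551e-01  2.07850125e-01 -6.03512526e-05 -5.07857566e-04] [ 0.2235738  -0.50221327  0.25282662]
```

View pics/scene0.png

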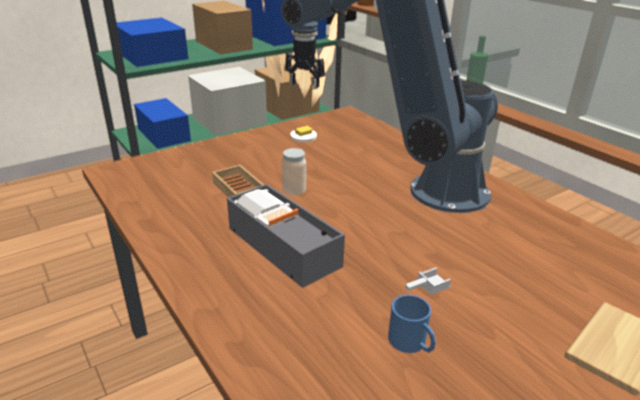

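View pics/side0.png

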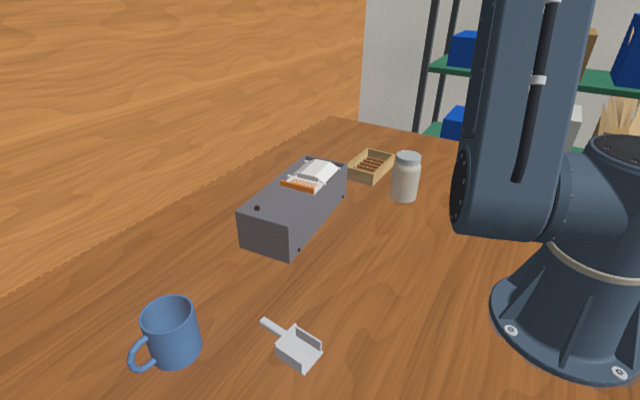

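The caddy is at about (285,232) in the scene view, with its thumb-pad end towards the mug (+y world). The scoop is at (430,282), handle pointing to (410,288). The jar is at (294,172), the tray at (236,180) and the mug at (410,322). Next I fit the poses from depth.

```bash
python3 - <<'E'
import numpy as np,cv2
for n,bc,bs in(("scene",(215,180,355,285),(400,262,455,298)),("side",(230,145,352,265),(255,312,328,378))):
    D=np.load(n+"0.npz");P=D["P"];pix=D["pix"].astype(int);d=D["d"]
    def reg(b): return P[b[1]:b[3],b[0]:b[2]].reshape(-1,3),pix[b[1]:b[3],b[0]:b[2]].reshape(-1,3),d[b[1]:b[3],b[0]:b[2]].ravel()
    p,c,dd=reg(bc); ok=dd>0;p,c=p[ok],c[ok]
    grey=(c.max(1)-c.min(1)<25)&(c.max(1)<140)
    g=p[grey]; print(n,"z hist",np.histogram(g[:,2],bins=np.arange(0,.13,.01))[0], np.percentile(g[:,2],99))
    t=g[(g[:,2]>.094)&(g[:,2]<.112)]
    (cx,cy),wh,a=cv2.minAreaRect(t[:,:2].astype(np.float32)*1000);print(" rim",len(t),cx,cy,wh,a,t[:,2].mean())
    o=(c[:,0]>150)&(c[:,0]-c[:,2]>90)&(p[:,2]>.07)
    w=(c.min(1)>150)&(p[:,2]>.07)
    print(" orange",p[o].mean(0).round(4),o.sum()," white",p[w].mean(0).round(4),p[w][:,2].max())
    p,c,dd=reg(bs);ok=(dd>0)&(p[:,2]>.006)&(p[:,2]<.06)&(c.max(1)-c.min(1)<40);s=p[ok]
    if n=="side": print(" table z",np.median(P[230:300,330:420,2]))
    (cx,cy),wh,a=cv2.minAreaRect(s[:,:2].astype(np.float32)*1000);print(" scoop",len(s),cx,cy,wh,a,s[:,2].max())
    print(cv2.boxPoints(((cx,cy),wh,a)).round(0).tolist())
    h=s
    import scipy.spatial as sp
    # draw topdown map
    im=np.zeros((500,500),np.uint8)
    m=s[:,:2].mean(0); q=((s[:,:2]-m)*3000+250).astype(int)
    for (x,y),z in zip(q,s[:,2]): cv2.circle(im,(y,x),2,int(min(255,60+z*5500)),-1)
    cv2.imwrite(f"pics/top_{n}.png",im);print(m)
E
python3 -c "
import cv2,numpy as np
cv2.imwrite('pics/top.png',np.hstack([cv2.resize(cv2.imread('pics/top_%s.png'%n),(400,400)) for n in('scene','side')]))"
```

```text
scene z hist [205 348 370 373 364 373 983 809 583 838 145   0] 0.10099609252331845
 rim 723 597.6942138671875 -32.94309997558594 (135.47157287597656, 337.38775634765625) 5.634491443634033 0.09816559413735518
 orange [ 0.593  -0.0289  0.0992] 106  white [ 0.6086 -0.1119  0.0949] 0.10649302502068314
 scoop 455 402.5907287597656 299.1036376953125 (57.181884765625, 111.44902038574219) 84.97801208496094 0.035067924113673654
[[345.0, 276.0], [456.0, 266.0], [461.0, 323.0], [350.0, 332.0]]
[0.39743482 0.30340617]
side z hist [ 289  377  355  421  392  396  518 1589  644  808  448    0] 0.10179899853827254
 rim 969 595.3331909179688 -32.49070739746094 (133.3178253173828, 331.9465637207031) 5.386127948760986 0.09900852423009517
 orange [ 0.5912 -0.0316  0.1019] 83  white [ 0.5963 -0.1161  0.0976] 0.10624925438157001
 table z 0.001028597160339928
 scoop 1029 399.9071960449219 297.91058349609375 (53.412349700927734, 116.03536224365234) 85.16278839111328 0.03452325893759989
[[340.0, 276.0], [455.0, 266.0], [460.0, 320.0], [344.0, 329.0]]
[0.39394052 0.29920194]
```

View pics/top.png

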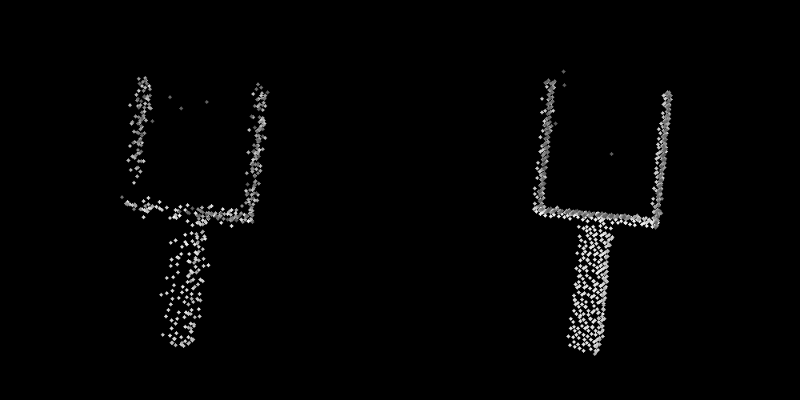

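Caddy yaw is about +5.5° with its origin near (0.5965, -0.0377). The scoop is at about (0.4005, 0.298) with its handle towards world +x. In the top-view map the bowl is above and the handle runs down. Now the pressing.

```bash
cat >> h.py <<'E'
A=np.deg2rad(5.5); O=np.array([.5965,-.0377]); X=np.array([np.cos(A),np.sin(A)]); Y=np.array([-X[1],X[0]])
def cad(x,y,z): return np.array([*(O+x*X+y*Y),z])
def q(t): t=np.deg2rad(t)/2; return np.array([np.cos(t),np.sin(t),0,0])
def F(): return np.array(r.current_contact_force())
E
python3 - <<'E'
from h import *
r.set_gripper(0.0,40)
p=r.current_tool_pos(); r.move_linear([p[0],p[1],.32],vel=.3)
tgt=cad(0,-70+52.5+6,.16)
for t in(95.5,-84.5): print(t,r.inverse_kinematics(tgt,q(t)))
js={t:r.inverse_kinematics(tgt,q(t)) for t in(95.5,-84.5)}
t=min((t for t in js if js[t] is not None),key=lambda t:abs(np.array(js[t])-r.current_q()).max())
r.move_to(tgt+[0,0,.12],q(t)); r.move_linear(tgt,vel=.2)
r.move_linear(cad(0,-11.5,.122),vel=.1); r.sleep(.2)
b=F(); print(t,"base",b,r.current_t())
z=.122
while z>.098:
    z-=.001; r.move_linear(cad(0,-11.5,z),vel=.03); f=F()-b; print(round(z,4),f.round(2))
    if f[2]>3: break
print(r.current_t(),r.current_tool_pos())
E
```

```text
95.5 None
-84.5 NoneTraceback (most recent call last):
  File "<stdin>", line 7, in <module>
ValueError: min() iterable argument is empty
```

```bash
sed -i 's/O+x\*X+y\*Y/O+(x*X+y*Y)\/1000/' h.py
python3 - <<'E'
from h import *
tgt=cad(0,-70+52.5+6,.16)
js={t:r.inverse_kinematics(tgt,q(t)) for t in(95.5,-84.5)}
t=min((t for t in js if js[t] is not None),key=lambda t:abs(np.array(js[t])-r.current_q()).max())
r.move_to(tgt+[0,0,.12],q(t)); r.move_linear(tgt,vel=.2)
r.move_linear(cad(0,-11.5,.122),vel=.1); r.sleep(.2)
b=F(); print(js,t,"base",b,r.current_t())
z=.122
while z>.098:
    z-=.001; r.move_linear(cad(0,-11.5,z),vel=.03); f=F()-b; print(round(z,4),f.round(2))
    if f[2]>3: break
print(r.current_t(),r.current_tool_pos())
im=snap("side");cv2.imwrite("pics/s1.png",cv2.resize(im["pixels"][120:280,200:440,::-1],None,fx=3,fy=3))
E
```

```text
{95.5: array([-1.59682840e-01,  5.45207396e-01,  1.60118319e+00, -4.44089210e-16,
        9.95202068e-01, -2.55675949e-01]), -84.5: None} 95.5 base [-0.21834616  0.38145849  1.07625728] 4.8417
0.121 [ 0.49 -0.81 -1.14]
0.12 [ 0.29 -0.81 -0.31]
0.119 [ 1.07 -0.1  -2.09]
0.118 [ 0.89 -0.57 -1.4 ]
0.117 [ 0.31 -0.28 -1.12]
0.116 [ 0.4  -0.57 -1.  ]
0.115 [ 0.36 -1.01 -0.58]
0.114 [ 0.27 -0.39 -0.59]
0.113 [-0.42 -0.02 -0.95]
0.112 [ 0.67 -0.88 -0.97]
0.111 [ 0.7  -0.49 -0.43]
0.11 [-1.3   2.61  3.97]
7.8417 [ 0.59773379 -0.04881933  0.11033805]
```

View pics/s1.png

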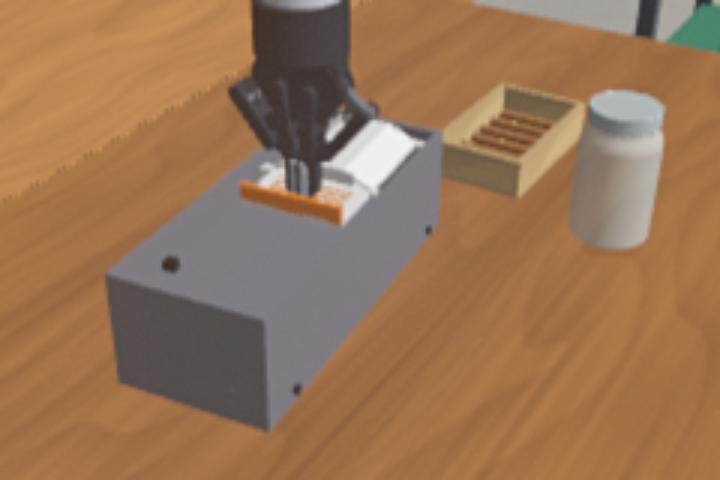

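Closed fingertips touch the pad at TCP z of about 0.1105, just in front of the orange wall. I press 5 mm and check the lift.

Run:
```python
from h import *
for z in(.1085,.107,.1057): r.move_linear(cad(0,-11.5,z),vel=.03); print(z,F().round(2),r.current_tool_pos().round(4))
im=snap("scene");cv2.imwrite("pics/s2.png",cv2.resize(im["pixels"][170:290,210:360,::-1],None,fx=4,fy=4,interpolation=cv2.INTER_CUBIC)); print(r.current_t())
P=cloud(im);ok=(im["depth"]>0)&(im["pixels"].min(2)>150);p=P[ok];xy=(p[:,:2]-O)*1000;cx,cy=xy@X,xy@Y
for lo in range(-150,0,10):
    s=(abs(cx)<35)&(cy>lo)&(cy<lo+10)&(p[:,2]>.06)
    D=np.load("scene0.npz");
    if s.sum()>3: print(lo,s.sum(),np.median(p[s,2]).round(4))
```

```text
0.1085 [-1.34  3.4   7.03] [ 0.5978 -0.0486  0.109 ]
0.107 [-0.65  5.62  6.77] [ 0.5979 -0.0485  0.1075]
0.1057 [-0.65  4.89  5.56] [ 0.598  -0.0485  0.1062]
8.6917
-140 46 0.1164
-130 57 0.1155
-120 39 0.1142
-110 33 0.1115
-100 39 0.1095
-90 35 0.1081
-80 34 0.1068
-70 35 0.1046
-60 33 0.1024
-50 81 0.0928
-40 27 0.0875
-30 41 0.0851
-20 38 0.0834
-10 36 0.0831
```

View pics/s2.png

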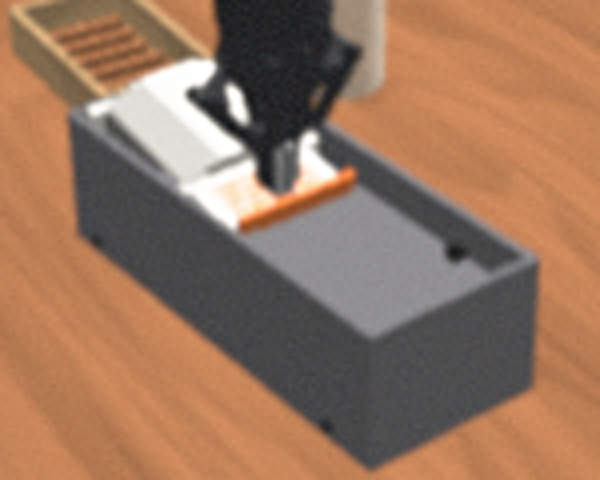

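The nose is up by roughly 15–17 mm (slope 0.175 rad), and the cover is still in its guides. Next I slide past the bumps while pressed.

Run:
```python
from h import *
for i in range(1,6): r.move_linear(cad(0,-11.5+9*i,.1057),vel=.04); print(i,F().round(2))
im=snap("scene");cv2.imwrite("pics/s3.png",cv2.resize(im["pixels"][170:290,210:360,::-1],None,fx=4,fy=4,interpolation=cv2.INTER_CUBIC)); print(r.current_t(),r.current_tool_pos().round(4))
P=cloud(im);c=im["pixels"].astype(int);ok=(im["depth"]>0)
xy=(P[...,:2]-O)*1000;cx,cy=xy@X,xy@Y
o=ok&(c[...,0]>150)&(c[...,0]-c[...,2]>90)&(P[...,2]>.085)&(abs(cx)<60)&(abs(cy)<150);print("orange y",np.percentile(cy[o],[5,50,95]))
w=ok&(c.min(2)>150)&(abs(cx)<55)&(abs(cy)<160)&(P[...,2]>.06);
for lo in range(-150,40,10):
    s=w&(cy>lo)&(cy<lo+10)&(abs(cx)<35)
    if s.sum()>3: print(lo,s.sum(),np.median(P[s][:,2]).round(4))
```

```text
1 [0.41 2.79 4.64]
2 [-1.2   1.48  3.73]
3 [0.17 2.69 1.62]
4 [-0.75  2.67  2.98]
5 [-1.21  1.76  4.52]
10.6167 [ 0.5932 -0.0039  0.1057]
orange y [45.27296948 50.34362768 53.54233522]
-110 8 0.1137
-100 56 0.1151
-90 65 0.1136
-80 51 0.1129
-70 37 0.1107
-60 30 0.1089
-50 41 0.1059
-40 37 0.1053
-30 38 0.1045
-20 47 0.1017
-10 73 0.0907
0 38 0.087
10 37 0.0849
20 48 0.0843
30 13 0.0847
```

View pics/s3.png

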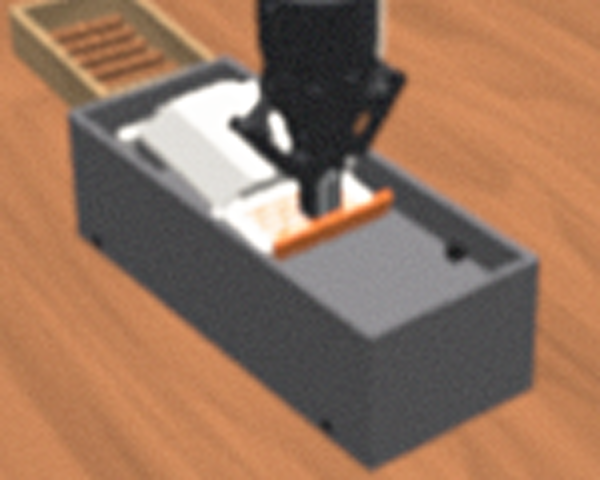

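The cover has moved about 42 mm, so its end feet are past the bumps. I let it down level, then push the wall to the stop.

Run:
```python
from h import *
r.move_linear(cad(0,33.5,.1135),vel=.015); r.sleep(.2); b=F(); print(b.round(2))
r.move_linear(cad(0,60,.1135),vel=.05); print((F()-b).round(2))
r.move_linear(cad(0,128,.1135),vel=.07); print((F()-b).round(2))
y=128
while y<143:
    y+=1.5; r.move_linear(cad(0,y,.1135),vel=.03); f=(F()-b)[:2]@Y; print(y,f.round(2))
    if f<-5: break
r.move_linear(cad(0,y-6,.1135),vel=.05)
r.move_linear(cad(0,y-6,.25),vel=.2); r.set_gripper(.6)
im=snap("scene");cv2.imwrite("pics/s4.png",cv2.resize(im["pixels"][170:290,210:360,::-1],None,fx=4,fy=4,interpolation=cv2.INTER_CUBIC)); print(r.current_t())
P=cloud(im);c=im["pixels"].astype(int);ok=(im["depth"]>0)
xy=(P[...,:2]-O)*1000;cx,cy=xy@X,xy@Y
o=ok&(c[...,0]>150)&(c[...,0]-c[...,2]>90)&(P[...,2]>.085)&(abs(cx)<60)&(abs(cy)<180);print("orange y",np.percentile(cy[o],[5,50,95]))
w=ok&(c.min(2)>150)&(abs(cx)<55)&(abs(cy)<160)&(P[...,2]>.06);
for lo in range(-150,160,10):
    s=w&(cy>lo)&(cy<lo+10)&(abs(cx)<35)
    if s.sum()>3: print(lo,s.sum(),np.median(P[s][:,2]).round(4))
```

```text
[ 0.14 -2.43  0.  ]
[-0.95  2.36  0.66]
[ 0.47  1.75 -0.48]
129.5 0.88
131.0 0.77
132.5 0.85
134.0 1.87
135.5 1.22
137.0 2.53
138.5 -3.96
140.0 -12.18
16.9833
orange y [132.01685116 153.20774935 156.6205931 ]
-10 7 0.1001
0 49 0.1009
10 61 0.1011
20 59 0.1016
30 58 0.1007
40 63 0.1016
50 59 0.1015
60 60 0.1016
70 62 0.1014
80 64 0.1017
90 144 0.095
100 65 0.0882
110 67 0.0888
120 70 0.0885
130 16 0.0895
```

View pics/s4.png

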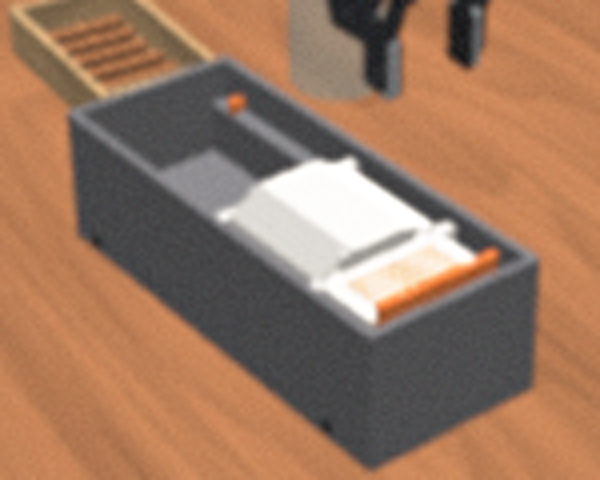

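The cover is against its stop and flat (dome 0.101, pad 0.0885), with the bin open. Now the scoop.

Run:
```python
from h import *
D=np.load("side0.npz");m=D["P"][295:370,130:200].reshape(-1,3);m=m[(m[:,2]>.03)];print("mug",m.min(0).round(3),m.max(0).round(3))
g=np.array([.4329,.2958]);Q=q(175.1)
r.move_to([*g,.2],Q); r.move_linear([*g,.07],vel=.2)
im=snap("side");cv2.imwrite("pics/s5.png",cv2.resize(im["pixels"][240:400,150:400,::-1],None,fx=3,fy=3))
r.move_linear([*g,.029],vel=.08); print(F().round(2))
r.set_gripper(0.0,30); print(r.current_opening(),r.current_finger_force(),r.current_t())
im=snap("wrist");cv2.imwrite("pics/w5.png",im["pixels"][...,::-1])
```

```text
mug [0.153 0.359 0.03 ] [0.591 0.618 0.535]
[-0.24  0.04  0.95]
0.15827065201198667 33.24972152709961 19.9083
```

View pics/w5.png

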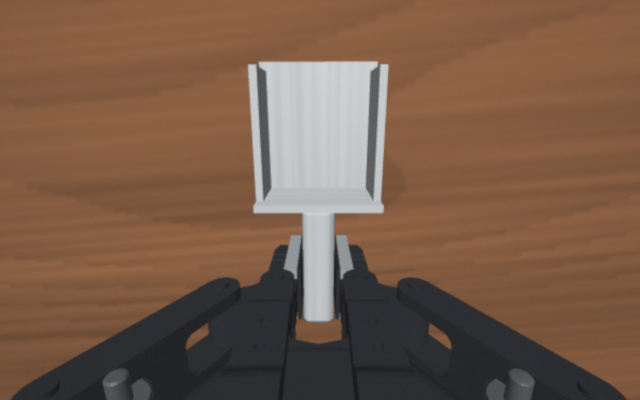

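The handle is held squarely between the pads, scoop aligned with the tool. Lifting and placing.

Run:
```python
from h import *
p=r.current_tool_pos(); r.move_linear([p[0],p[1],.24],vel=.15); print(r.current_opening(),r.current_finger_force())
r.move_to(cad(0,-109,.24),q(95.5)); r.move_linear(cad(0,-109,.13),vel=.15)
im=snap("wrist");cv2.imwrite("pics/w6.png",im["pixels"][...,::-1])
r.move_linear(cad(0,-109,.065),vel=.06); r.sleep(.15); b=F(); z=.065
while z>.056:
    z-=.001; r.move_linear(cad(0,-109,z),vel=.03); f=F()-b; print(round(z,4),f.round(2))
    if f[2]>4: break
print(r.current_t(),r.current_tool_pos())
```

```text
0.15535575876243332 32.76650011539459
0.064 [ 0.21 -0.28 -0.46]
0.063 [ 0.31 -0.02  0.59]
0.062 [-0.32 -0.29  0.3 ]
0.061 [-0.9  -0.47  0.24]
0.06 [-0.94  0.69 -0.16]
0.059 [-2.23 -1.27  5.72]
27.0667 [ 0.60711456 -0.14631175  0.0593489 ]
```

View pics/w6.png

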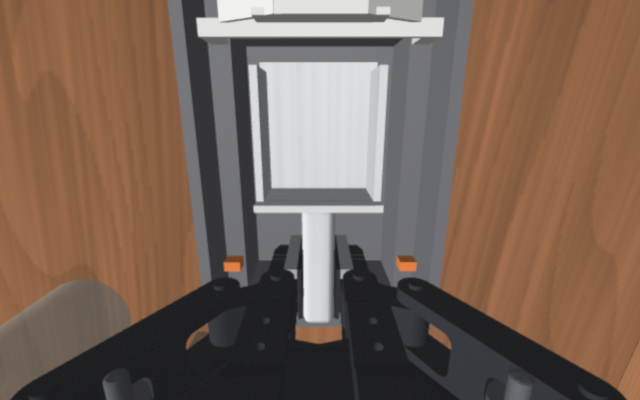

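The scoop is centred between the ledges and sits on the floor, with contact at z of about 0.059. Release and retreat straight up.

Run:
```python
from h import *
r.set_gripper(.4); r.sleep(.2); print(F().round(2))
r.move_linear(cad(0,-109,.13),vel=.06); r.move_linear(cad(0,-109,.28),vel=.2); r.sleep(.3)
im=snap("wrist");cv2.imwrite("pics/w7.png",im["pixels"][...,::-1])
im=snap("scene");P=cloud(im);c=im["pixels"].astype(int);xy=(P[...,:2]-O)*1000;cx,cy=xy@X,xy@Y
w=(im["depth"]>0)&(c.min(2)>130)&(abs(cx)<47)&(cy>-154)&(cy<-12)&(P[...,2]<.095)
print(w.sum(),[np.percentile(a[w],[5,50,95]).round(3) for a in(cx,cy,P[...,2])],r.current_t())
```

```text
[-0.41  0.66 -0.87]
237 [array([-43.85 ,  -4.333,  15.767]), array([-148.522,  -79.572,  -68.829]), array([0.028, 0.052, 0.061])] 30.2333
```

View pics/w7.png

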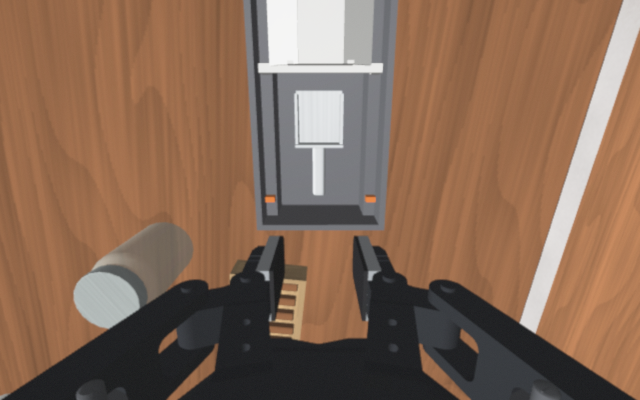

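The scoop lies flat in the bin, open side up, and the cover is open and in place. The gripper is clear.

```bash
python3 -c "
from h import *
print(r.hand_in())"
```

```text
the job is handed in; nothing more can be done
None
```

I handed the job in at about 30 s: the cover is fully back against its stop and flat, the scoop lies open side up on the bin floor, and I saw no contact with the jar, peg tray or mug; the hand-in returned no verdict.

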